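# Hold the sprung pointer out over the middle print

### The job

To set up the print-record photo, stand the small black block upright on the table midway between the amber jar and the blue jar, and let go of it. Then take the blue grip of the sprung pointer and draw the rod straight out of its tube until its red length band has just come fully out of the mouth, so that the red tip stands over the block. Finish while still holding the pointer out there, with the block, the jars and the things round about left undisturbed.

Things in the scene. Friction and masses are not known exactly. Their poses are not given: they have to be found in the camera images.
- black_block: small black printed block, 27 mm (its x) x 36 mm (its y) x 35 mm high, one upper edge cut off; origin at the centre of its underside, z up. It starts standing on the table on the robot's left; it can be gripped across either pair of sides.
- amber_jar: upright amber sample jar with a white cap, 48 mm across and 62 mm high; origin at the centre of its underside. It stands on one side of the pointer's line (either side); reference object, to be left alone.
- blue_jar: upright blue sample jar with a black cap, 48 mm across and 62 mm high; origin at the centre of its underside. It stands on the other side of the pointer's line, about 210 mm from the amber jar, centre to centre; reference object, to be left alone.
- pointer_stand: fixed stand with the sprung telescoping pointer: grey base plate 100 x 90 x 16 mm, post, and a level aluminium tube 16 mm thick whose axis is 110 mm above the table. Origin at the centre of the base's underside; the rod draws out along its -x axis, z up.
- tube_mouth (a point): centre of the tube's open end, where the rod comes out, 75 mm from the stand's origin along its -x, 110 mm above the table.
- pointer_grip (a point): point to hold on the blue grip that moves with the rod, 150 mm above the table. The grip is an upright bar, 12 mm along the rod, 14 mm across it, its top at 170 mm; it stands on the rod 20 mm before the tube's mouth when the rod is in. Below the bar a round hub 20 mm thick reaches up to 120 mm.
- pointer_tip (a point): lower end of the red point at the rod's end, which is bent straight down; 60 mm above the table, 40 mm farther out along the rod than the grip. It is the part that shall stand over the block.
- reach_spot (a point): unmarked point on the table (height 0) below the place that the pointer's tip reaches when the red band is just out: 227 mm from the stand's origin along its -x. It agrees with the middle between the two jars within about 6 mm.
- pointer_rod (a joint): how far the rod is drawn out of its tube, in m: 0 is fully in, the end stop is at 0.115. The 10 mm wide red band begins to show at 0.080 and is just fully out at 0.090. An inner spring pulls the rod back with about 2 N at 0, rising 0.7 N per 10 mm to about 8.5 N at the band; let go, it runs back in.
- flush_cutter: small pliers with red handles, 45 x 140 x 13 mm, lying on the table at the left; bystander, origin under its centre.
- stepped_slab_1: white stepped slab, 112 x 53 x 11 mm, lying on the table at the right; bystander, origin under its centre.
Mind the look-alikes: they are no part of the job. Of the things that look like the black_block, take the one that is farthest from the robot's base at the start.

How it is judged (in metres and radians):
On the way, in this order (a step that is already met when the one before it is completed fails the run):
1. the block stands released midway between the two jars, the pointer still in (horizontal distance between black_block and reach_spot below 0.018 m and angle between black_block's own z axis and vertical below 0.1 rad and height (world z) of black_block below 0.005 m and contact force between the fingers and black_block below 0.2 N and value of joint pointer_rod below 0.02 m), for 0.3 s.
2. the rod is held out with its red band just out of the tube (value of joint pointer_rod between 0.086 and 0.1 m and contact force between the fingers and pointer_stand above 2 N), for 0.4 s.
At the end, for the whole second after the job is handed in: Fingers hold the rod still, drawn out 86 to 100 mm (band out at 90); the block stands upright on the table, untouched, within 18 mm of the reach spot (the middle between the two jars) and within 20 mm of the point below the red tip (all of step 2 and horizontal distance between black_block and reach_spot below 0.018 m and angle between black_block's own z axis and vertical below 0.1 rad and height (world z) of black_block below 0.005 m and contact force between the fingers and black_block below 0.2 N and horizontal distance between pointer_tip and black_block below 0.02 m and velocity of joint pointer_rod between -0.01 and 0.01 m/s); the arm keeps its last pose, push and grip.
It fails at once if a jar is pushed away or tipped (distance of any of amber_jar, blue_jar from where it was at the start of the episode above 0.012 m or angle between any of amber_jar, blue_jar's own z axis and vertical above 0.3 rad).
It fails at once if a bystander is knocked about (distance of any of flush_cutter, stepped_slab_1 from where it was at the start of the episode above 0.025 m).
It also fails if it takes over 58 s, if anything falls off the work surface, if the arm or the gripper's body presses on something with over 40 N, if the wrist force passes 120 N, or if a joint passes its speed limit or range.

### The arm

A 6-joint arm with a two-finger parallel gripper is mounted at the origin on a cart in front of the work surface, level with it; the furniture and walls round the work are solid. World frame = base frame: x ahead of the robot, y to its left, z up, the work surface at z = 0. Lengths are in mm, angles in rad, forces in N, time in s.
With the tool pointing down it reaches from about 325 to 850 mm from the base axis. Payload 15.5 kg.
Tool frame: the origin (TCP) lies midway between the tips of the shut fingers; the grasp point (between the pads) lies 19 mm behind it; z points along the fingers, x is the direction in which the jaws open and shut, and the axes are right-handed (so a half turn about z gives the same grasp; the last joint's range is limited). The gripper opens to 91 mm and grips with 3 to 60 N. Pads are 32 mm wide; open, the fingers measure 118 mm over their backs; the gripper's body (76 mm by 178 mm) begins 60 mm behind the grasp point.
Start: joints at [1.222, 0.494, 1.345, -0, 1.302, -0.096], TCP at [156.923, 604.981, 191.415] pointing down, gripper open.
Joint ranges: [-2.91, 2.91], [-0.82, 2.16], [0.22, 2.67], [-1.22, 4.37], [0.12, 2.79], [-3.08, 3.08]. Speed limits (rad/s): [1.89, 1.89, 2.57, 3.01, 3.01, 3.01].

### API

Orientations are given as a 3x3 rotation matrix whose columns are the frame's x, y, z axes.
In Python, from station import telemetry, vision, manip gives the robot as it stands. The module is installed in compiled form; this text tells all that it offers.
- The arm moves only by the shell command python3 -m crank 'ROWS' [FORCE]. ROWS is JSON, a list of rows, each a list of 7 numbers: the shift along the tool's x, y, z in mm, then the turn, a rotation vector about the tool's x, y, z in degrees, then the finger opening in mm, from 0 to 91.2. In form: [[tx, ty, tz, wx, wy, wz, grip], ...]. A call has 1 to 5 rows; each row is the pose to reach, as a shift and turn from the pose measured when the call began, along the tool's axes at that moment; what a row does not reach only later rows make up. A row lasts 1/8 s, in which the tool goes at most 62.5 mm and 10.7 degrees, less where a joint would pass 70% of its speed; a pose out of reach is approached as far as the arm can. A call with a gripper value outside its range is refused whole. The fingers move at their own pace and stop on an object; FORCE is the grip in N (left out, the last holds). Time passes only in rows, so rows that repeat a pose let the fingers close. It gives the time, the measured TCP pose, the force and the opening at its end, in the units of the state.
- telemetry.read_state(): the state, without advancing time (a new reading comes with each control period).
- vision.snapshot(name): name is "side" or "top" or "wrist"; returns a dict with "frame" (384x512x3 uint8, red, green, blue), "fx", "fy", "cx", "cy" (pixels), "rvec" (rotation vector, rad) and "tvec" (3), from world to camera coordinates, as OpenCV has them. Camera axes: x right, y down, z forward; pixel columns grow to the right and rows downward; lengths in mm; the calibration is good to about 2 mm. The wrist camera is an equidistant fisheye: a pixel r from the principal point sees the ray r / f radians off the axis. A picture is of the moment at which its call begins. There is no depth.
- manip.finish_job(): hands the job in, once; it reports no verdict.
The state is a dict: "t": time; "q": joint angles; "joint_vel": joint speeds; "joint_torque": joint torques, N m; "eef_pos": TCP position; "orientation": TCP orientation; "force": force on the tool from outside, world axes, zero at the start; "ft_torque": the same for the moment, N m; "finger_gap": opening from 0.0 (shut) to 1.0 (fully open).
Only numpy, scipy, OpenCV 4.12 (cv2) and the standard library are available. Lean on these libraries where they do the work, as an engineer would, in place of code of your own. Each camera call takes 0.05 s, during which the arm holds its last target.

## Working session

There is one attempt and no reset: what is moved stays moved. The work goes in short steps, Python scripts to look and compute and a shell command to move; the robot and the scene stay as the last step left them, time stands still between calls to the robot, and variables do not carry over. Pictures are saved under pics/ and viewed, and the job is handed in when it is done.

```bash
mkdir -p pics; cat > h.py <<'E'
import numpy as np, cv2
from station import telemetry, vision, manip
def snap(n,tag):
    s=vision.snapshot(n); np.savez(f'pics/{tag}.npz',**s)
    cv2.imwrite(f'pics/{tag}.png',s['frame'][:,:,::-1]); return s
def load(tag):
    return dict(np.load(f'pics/{tag}.npz'))
def ray(s,u,v,fish=False):
    R=cv2.Rodrigues(np.array(s['rvec'],float))[0]; t=np.array(s['tvec'],float).ravel()
    x=(u-s['cx'])/s['fx'];y=(v-s['cy'])/s['fy']
    if fish:
        r=np.hypot(x,y); d=np.array([np.sin(r)*x/max(r,1e-9),np.sin(r)*y/max(r,1e-9),np.cos(r)])
    else: d=np.array([x,y,1.])
    return -R.T@t, R.T@d
def plane(s,u,v,z,fish=False):
    c,d=ray(s,u,v,fish); return c+d*(z-c[2])/d[2]
def proj(s,p):
    R=cv2.Rodrigues(np.array(s['rvec'],float))[0]; q=R@np.array(p,float)+np.array(s['tvec'],float).ravel()
    return s['fx']*q[0]/q[2]+s['cx'], s['fy']*q[1]/q[2]+s['cy']
E
python3 - <<'E'
from h import *
for n in ['side','top','wrist']:
    s=snap(n,n+'0'); c,d=ray(s,float(s['cx']),float(s['cy'])); print(n,c.round(),d.round(2),s['fx'])
st=telemetry.read_state(); print(st)
E
```

```text
side [ 369. 1041.  898.] [ 0.12 -0.8  -0.59] 395.5255991010088
top [ 286.  -34. 1589.] [ 0.19 -0.01 -0.98] 445.31952300627785
wrist [ 77. 625. 384.] [ 0.28 -0.07 -0.96] 297.3186396354542
{'t': 0.15, 'q': array([ 1.22150838e+00,  4.94051582e-01,  1.34596860e+00,  4.12406602e-05,
        1.30251796e+00, -9.55492517e-02]), 'joint_vel': array([ 6.98551199e-04, -2.76401267e-03, -1.61074963e-03,  1.85406036e-03,
       -4.28527483e-04, -2.77714135e-05]), 'joint_torque': array([ 1.51295273e-03, -8.79200578e+01, -3.82048988e+01,  7.06482749e-02,
        5.02623897e-02, -1.39916719e-04]), 'eef_pos': array([156.79625261, 604.69272303, 190.97517896]), 'orientation': array([[ 2.51035118e-01,  9.67977913e-01, -3.60936599e-04],
       [ 9.67977526e-01, -2.51035344e-01, -8.74784867e-04],
       [-9.37380273e-04, -1.29776794e-04, -9.99999552e-01]]), 'force': array([-0.82670837,  0.06544304, -0.04466417]), 'ft_torque': array([0.00480146, 0.00996096, 0.07079784]), 'finger_gap': 0.995137767704258}
```

View pics/top0.png

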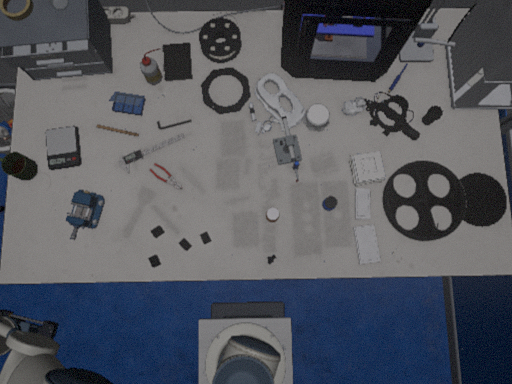

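View pics/side0.png

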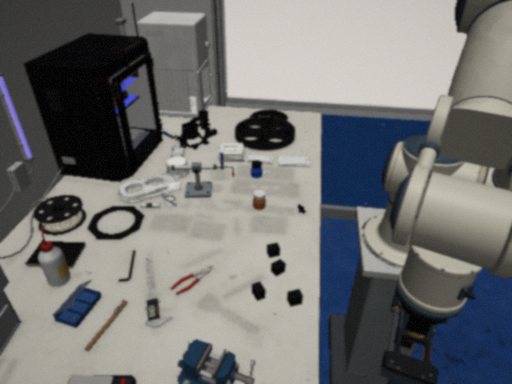

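View pics/wrist0.png

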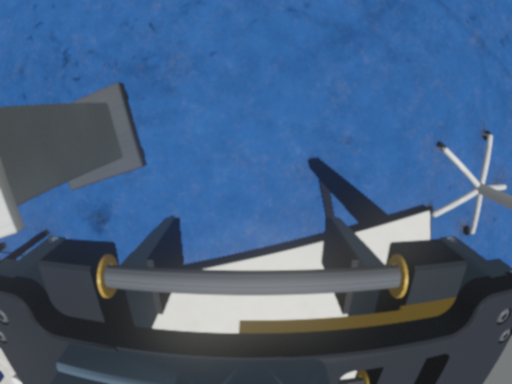

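The top view shows four black blocks at about (157,232), (185,244), (206,238) and (154,261). The amber jar is at (273,214), the blue jar at (330,203) and the stand at (288,150), with the grip and tip near (296,170). I'll enlarge these and measure.

```bash
python3 - <<'E'
from h import *
s=load('top0'); f=s['frame']
cv2.imwrite('pics/c1.png',cv2.resize(f[220:275,140:220],None,fx=9,fy=9,interpolation=cv2.INTER_CUBIC)[:,:,::-1])
cv2.imwrite('pics/c2.png',cv2.resize(f[125:225,250:350],None,fx=6,fy=6,interpolation=cv2.INTER_CUBIC)[:,:,::-1])
g=f.max(2).astype(np.uint8)
m=(g<60).astype(np.uint8); m[:220]=0;m[275:]=0;m[:,:140]=0;m[:,220:]=0
n,l,st,c=cv2.connectedComponentsWithStats(m)
for i in range(1,n):
    if st[i,4]>15:
        p=plane(s,*c[i],25); print(c[i].round(1),st[i,4],p.round(),np.hypot(p[0],p[1]).round())
# base circle location check
print(proj(s,(0,0,0)))
w=load('side0')['frame']
cv2.imwrite('pics/c3.png',cv2.resize(w[230:320,230:320],None,fx=6,fy=6,interpolation=cv2.INTER_CUBIC)[:,:,::-1])
cv2.imwrite('pics/c4.png',cv2.resize(w[135:220,165:315],None,fx=5,fy=5,interpolation=cv2.INTER_CUBIC)[:,:,::-1])
E
```

```text
[157.2 231.3] 83 [454. 303.  25.] 546.0
[205.3 237.7] 68 [429. 134.  25.] 449.0
[184.8 244.2] 73 [407. 205.  25.] 456.0
[154.2 260.8] 84 [352. 310.  25.] 469.0
(np.float64(245.0660011668714), np.float64(364.4282929739285))
```

View pics/c1.png

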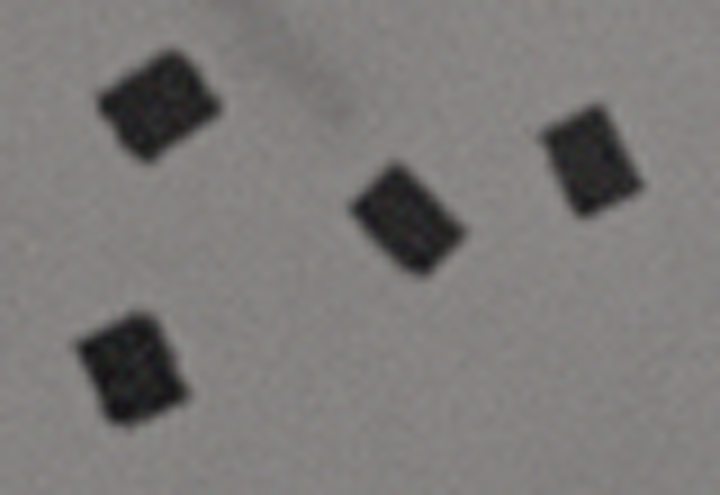

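View pics/c2.png

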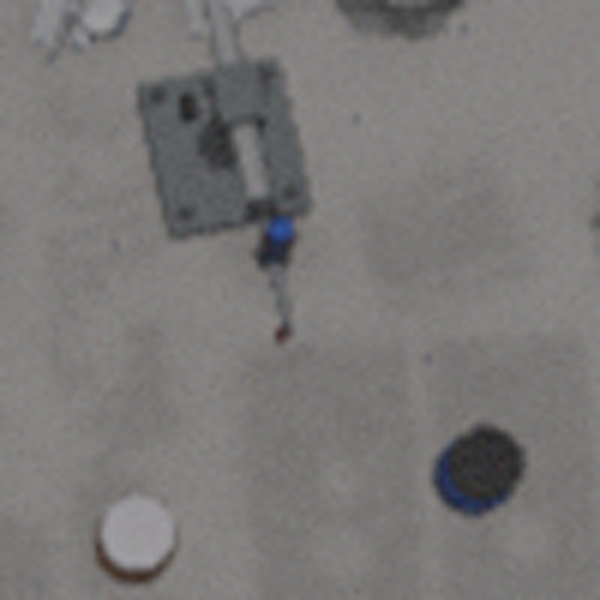

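View pics/c3.png

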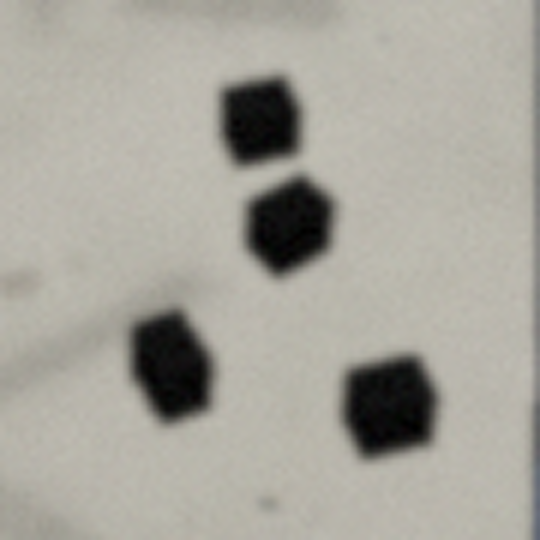

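View pics/c4.png

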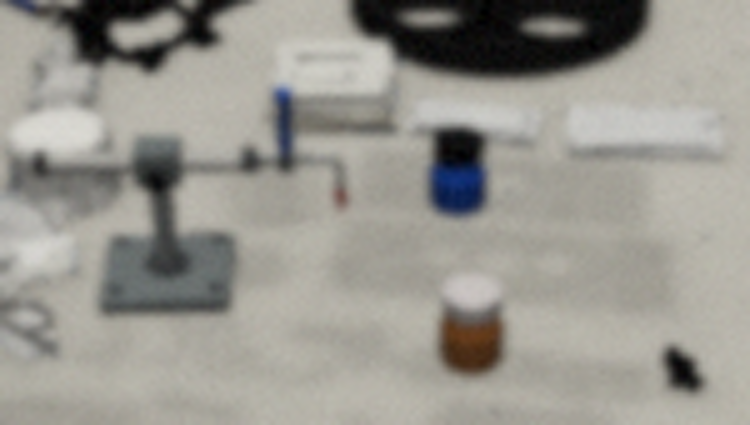

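Four black blocks could be meant, at top-view pixels (157,231), (205,238), (185,244) and (154,261), which are 546, 449, 456 and 469 mm from the base. The one at (157,231) is the farthest, so that's the block. The crop shows it clearly at upper left. The bit at (270,260) is a different shape. Next I'll work out the stand and jar geometry.

```bash
cat > geo.py <<'E'
from h import *
s=load('top0')
P=lambda x,y,z:plane(s,250+(x+.5)/6-.5,125+(y+.5)/6-.5,z)
cs=[P(*c,16) for c in [(138,85),(275,58),(312,210),(172,238)]]
o=np.mean(cs,0); 
for i in range(4): print(np.linalg.norm(cs[i]-cs[(i+1)%4]).round(1))
ax=((cs[3]-cs[0])+(cs[2]-cs[1]))[:2]; ax/=np.linalg.norm(ax); 
am=P(138,534,62); bl=P(483,465,62)
tip=P(283,333,60); grip=P(280,230,170)
print('origin',o.round(1),'ax',ax,np.degrees(np.arctan2(ax[1],ax[0])))
print('amber',am.round(1),'blue',bl.round(1),np.linalg.norm(am-bl))
print('mid',((am+bl)/2).round(1),'reach',(o[:2]+227*ax).round(1),'perp angle',np.degrees(np.arctan2(*(am-bl)[[1,0]])))
print('tip',tip.round(1),'exp',(o[:2]+135*ax).round(1),'grip',grip.round(1),'exp',(o[:2]+95*ax).round(1))
d=tip-o; print('ang origin-tip',np.degrees(np.arctan2(d[1],d[0])))
E
python3 geo.py
python3 - <<'E'
from h import *
# wrist-cam offset wrt TCP
s=load('wrist0'); c,d=ray(s,float(s['cx']),float(s['cy']))
st=telemetry.read_state(); R=np.array(st['orientation']);p=np.array(st['eef_pos'])
print('cam in tool',(R.T@(c-p)).round(1),(R.T@d).round(2))
Rc=cv2.Rodrigues(s['rvec'])[0]; print((R.T@Rc.T).round(2))
print('target above block in tool', (R.T@(np.array([454,303,180])-p)).round(1))
E
```

```text
86.2
98.8
87.2
98.8
origin [ 749.3 -163.5   16. ] ax [-0.98176619 -0.19009248] -169.04181898240873
amber [ 505.  -102.9   62. ] blue [ 542.1 -304.2   62. ] 204.69355634181258
mid [ 523.6 -203.6   62. ] reach [ 526.4 -206.7] perp angle 100.43394472584112
tip [ 622.8 -190.9   60. ] exp [ 616.7 -189.2] grip [ 656.5 -180.   170. ] exp [ 656.  -181.6]
ang origin-tip -167.75624468829872
cam in tool [  -1.   -82.7 -193.2] [-0.    0.29  0.96]
[[ 1.   -0.   -0.  ]
 [ 0.    0.96  0.29]
 [ 0.   -0.29  0.96]]
target above block in tool [-217.4  363.4   11.1]
```

```bash
python3 -m crank '[[-30,50,0,0,0,0,91],[-60,100,0,0,0,0,91],[-90,150,0,0,0,0,91],[-115,195,0,0,0,0,91],[-140,235,0,0,0,0,91]]'; python3 - <<'E'
from h import *
st=telemetry.read_state(); R=np.array(st['orientation']);p=np.array(st['eef_pos'])
print(p,(R.T@(np.array([454,303,180])-p)).round(1))
E
```

```text
t: 0.78
eef_pos: [350.3, 408.8, 191.1]
orientation: [[0.251, 0.968, -0.0], [0.968, -0.251, -0.001], [-0.001, -0.0, -1.0]]
force: [0.2, 0.3, 1.1]
finger_gap: 0.999
[350.27144439 408.75541545 191.05827148] [-76.3 127.   11.1]
```

```bash
python3 -m crank '[[-30,50,5,0,0,0,91],[-55,95,10,0,0,0,91],[-76,120,11,0,0,0,91],[-76,120,11,0,0,0,91]]'; python3 - <<'E'
from h import *
s=snap('wrist','wrist1')
f=s['frame'].copy()
st=telemetry.read_state(); print(st['eef_pos'])
cv2.imwrite('pics/w1.png',f[:,:,::-1])
E
```

```text
t: 1.27
eef_pos: [448.4, 303.3, 179.8]
orientation: [[0.254, 0.967, -0.001], [0.967, -0.254, -0.001], [-0.001, -0.0, -1.0]]
force: [-0.2, 0.0, 0.1]
finger_gap: 0.998
[447.53675103 304.39896537 179.90721962]
```

View pics/w1.png

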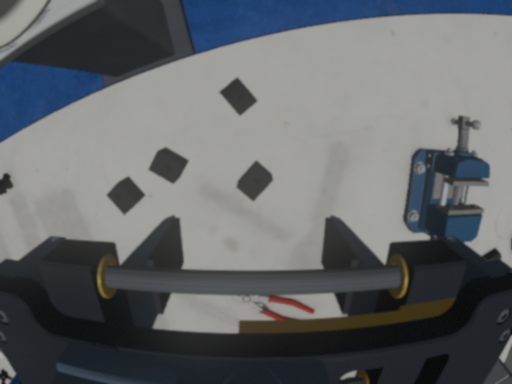

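The wrist view shows the target at about (255,180), between the finger directions. The look-alikes are at (238,97), (169,165) and (126,195), and the cutter lies ahead at (280,303). Next: the block's edges.

```bash
cat > rect.py <<'E'
# undistort a wrist picture onto world plane z, 0.25 mm/px crop centred at (x,y)
from h import *
import sys
def rectify(s,x,y,z,half=50,k=0.2):
    n=int(2*half/k); R=cv2.Rodrigues(np.array(s['rvec'],float))[0];t=np.array(s['tvec'],float).ravel()
    j,i=np.meshgrid(np.arange(n),np.arange(n))
    X=np.stack([x+half-i*k, y+half-j*k, np.full(i.shape,float(z))],-1)   # up=+x, left=+y
    q=X@R.T+t; r=np.hypot(q[...,0],q[...,1]); th=np.arctan2(r,q[...,2])
    u=s['fx']*th*q[...,0]/r+s['cx']; v=s['fy']*th*q[...,1]/r+s['cy']
    return cv2.remap(s['frame'],u.astype(np.float32),v.astype(np.float32),cv2.INTER_CUBIC)
E
python3 - <<'E'
from rect import *
s=load('wrist1')
a=rectify(s,452,303,35); b=rectify(s,452,303,0)
cv2.imwrite('pics/r1.png',cv2.resize(np.hstack([a,b]),(800,400))[:,:,::-1])
for im in (a,b):
    g=im.max(2); m=(g<95).astype(np.uint8)
    cn=max(cv2.findContours(m,0,2)[0],key=cv2.contourArea); r=cv2.minAreaRect(cn); 
    print(np.array(r[0])*.2,np.array(r[1])*.2,r[2], 'world',452+50-r[0][1]*.2,303+50-r[0][0]*.2)
p=cv2.resize(s['frame'][150:210,220:290],None,fx=8,fy=8,interpolation=cv2.INTER_CUBIC)
p=cv2.convertScaleAbs(p,alpha=1.6); cv2.imwrite('pics/r2.png',p[:,:,::-1])
E
```

```text
[48.64958801 52.82160645] [29.4991272  38.44918213] 56.504817962646484 world 449.1783935546875 304.3504119873047
[50.63076782 44.44615479] [32.50542908 42.37909546] 56.3099365234375 world 457.55384521484376 302.3692321777344
```

View pics/r1.png

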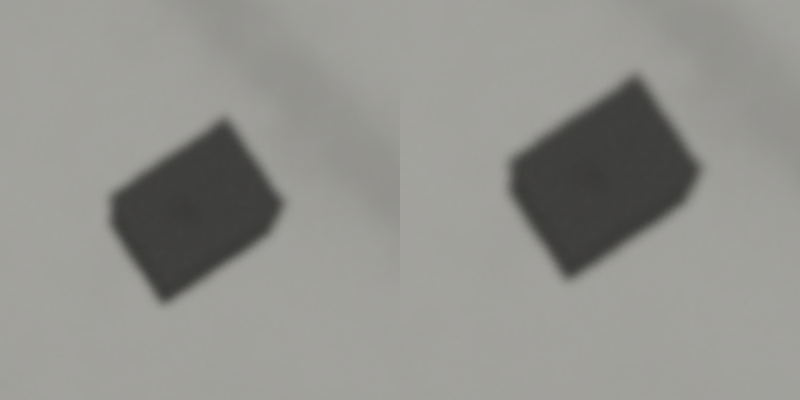

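View pics/r2.png

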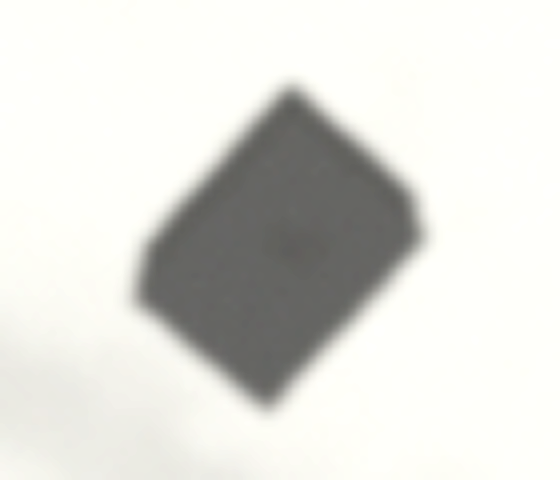

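The block's centre is at about (452.5, 303.7) and its long (36 mm) side runs along 123.5°. I'll take it across the 36 mm, which leaves only a small turn for placing.

```bash
python3 -m crank '[[0.6,5,10,0,0,-10,75],[0.6,5,20,0,0,-20,75],[0.6,5,40,0,0,-30,75],[0.6,5,60,0,0,-40,75],[0.6,5,80,0,0,-48.2,75]]'; python3 - <<'E'
from h import *
st=telemetry.read_state(); R=np.array(st['orientation']);p=np.array(st['eef_pos'])
print(p,st['q'],np.degrees(np.arctan2(R[1,0],R[0,0])),(R.T@(np.array([452.5,303.7,60])-p)).round(1))
s=snap('wrist','wrist2')
E
```

```text
t: 1.95
eef_pos: [451.6, 304.7, 99.4]
orientation: [[-0.558, 0.83, -0.001], [0.83, 0.558, -0.001], [-0.0, -0.001, -1.0]]
force: [0.2, 0.4, -0.2]
finger_gap: 0.823
[451.62309494 304.740401    99.37071077] [ 4.84201811e-01  4.93987647e-01  1.64998740e+00 -3.86680340e-04
  9.98764190e-01 -1.67814496e+00] 123.90535456895346 [-1.3  0.2 39.4]
```

View pics/wrist2.png

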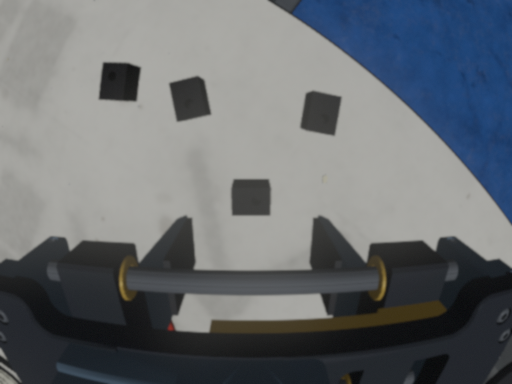

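The block sits squarely between the fingers, with its top face at about (251,197), and its edges line up with the jaws. Descending.

```bash
python3 -m crank '[[-1.3,0,30,0,0,0,75],[-1.3,0,60,0,0,0,75],[-1.3,0,80,0,0,0,75],[-1.3,0,92,0,0,0,75],[-1.3,0,94,0,0,0,75]]' 20; python3 - <<'E'
from h import *
s=snap('wrist','wrist3')
E
```

```text
t: 2.62
eef_pos: [450.5, 303.1, 3.0]
orientation: [[-0.563, 0.826, -0.004], [0.826, 0.563, -0.002], [0.0, -0.005, -1.0]]
force: [-0.9, 0.3, 0.9]
finger_gap: 0.82
```

View pics/wrist3.png

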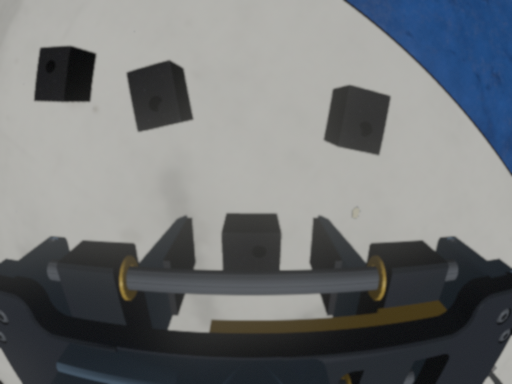

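The block, now at about (251,240), stands between the fingers with clear space on both sides. Closing.

```bash
python3 -m crank '[[0,0,-1,0,0,0,20],[0,0,-1,0,0,0,20],[0,0,-1,0,0,0,20],[0,0,-1,0,0,0,20],[0,0,-1,0,0,0,20]]' 20; python3 -m crank '[[0,0,-1,0,0,0,20],[0,0,-1,0,0,0,20],[0,0,-15,0,0,0,20],[0,0,-40,0,0,0,20],[0,0,-60,0,0,0,20]]' 20; python3 - <<'E'
from h import *
s=snap('wrist','wrist4')
E
```

```text
t: 3.3
eef_pos: [450.9, 303.2, 4.3]
orientation: [[-0.563, 0.826, -0.004], [0.826, 0.563, -0.002], [0.0, -0.004, -1.0]]
force: [-0.3, 0.2, 3.6]
finger_gap: 0.386
t: 3.92
eef_pos: [451.3, 303.4, 66.0]
orientation: [[-0.563, 0.826, -0.003], [0.826, 0.563, -0.002], [0.0, -0.003, -1.0]]
force: [0.1, 0.4, -0.3]
finger_gap: 0.388
```

View pics/wrist4.png

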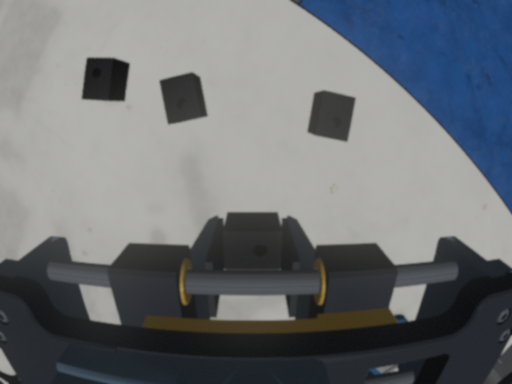

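The grip holds: the opening reads 35 mm and the block came up with the fingers. Carrying it across, high.

```bash
python3 -m crank '[[-20,-10,-30,0,0,4,20],[-65,-32,-60,0,0,8,20],[-115,-56,-85,0,0,12,20],[-170,-82,-90,0,0,16,20],[-225,-109,-90,0,0,20,20]]' 20; python3 - <<'E'
from h import *
st=telemetry.read_state(); R=np.array(st['orientation']);p=np.array(st['eef_pos'])
print(p,np.degrees(np.arctan2(R[1,0],R[0,0])),(R.T@(np.array([524,-205,160])-p)).round(1))
E
```

```text
t: 4.6
eef_pos: [489.5, 55.0, 159.5]
orientation: [[-0.245, 0.97, 0.002], [0.97, 0.245, -0.0], [-0.001, 0.002, -1.0]]
force: [1.4, 0.0, -1.1]
finger_gap: 0.392
[489.51453484  54.95218319 159.54154376] 104.17972290887289 [-260.5  -30.2   -0.3]
```

```bash
python3 -m crank '[[-50,-6,0,0,0,1,20],[-105,-12,0,0,0,2,20],[-160,-18,0,0,0,3,20],[-215,-25,0,0,0,3,20],[-255,-30,0,0,0,3,20]]' 20;python3 -m crank '[[-5,0,0,0,0,0,20],[-5,0,0,0,0,0,20]]' 20; python3 - <<'E'
from h import *
snap('wrist','wrist5');snap('side','side5');snap('top','top5')
st=telemetry.read_state(); print(st['eef_pos'],st['q'])
E
```

```text
t: 5.22
eef_pos: [522.9, -202.0, 160.3]
orientation: [[-0.193, 0.981, 0.002], [0.981, 0.193, -0.001], [-0.001, 0.002, -1.0]]
force: [-0.1, 0.7, -0.6]
finger_gap: 0.395
t: 5.48
eef_pos: [523.6, -206.8, 160.5]
orientation: [[-0.192, 0.981, 0.002], [0.981, 0.192, -0.001], [-0.001, 0.002, -1.0]]
force: [-0.6, -0.1, 0.9]
finger_gap: 0.392
[ 523.654338   -205.65264102  160.44373668] [-4.80722986e-01  4.37951765e-01  1.54322644e+00  5.94399646e-04
  1.15811632e+00 -2.24690304e+00]
```

View pics/wrist5.png

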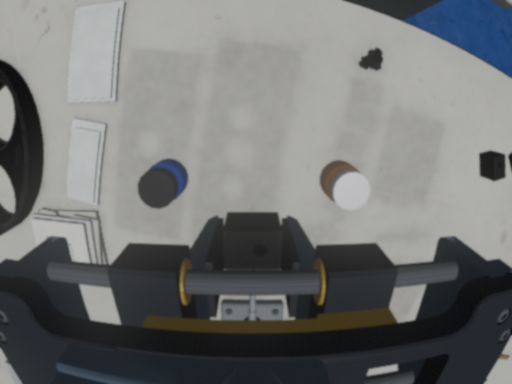

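View pics/side5.png

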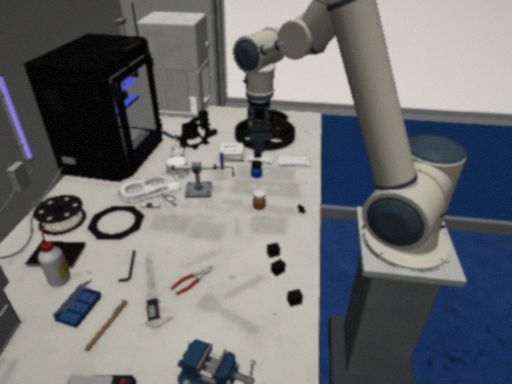

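In the wrist view the black cap is at (160,187), the white cap at (351,190), and the held block sits midway. In the side view the pointer is still in. I'll measure the jars from the wrist view and triangulate the pointer.

```bash
python3 - <<'E'
from rect import *
s=load('wrist5')
from numpy import hypot
g=rectify(s,523,-205,62,half=150,k=0.5)
cv2.imwrite('pics/r5.png',g[:,:,::-1])
a=plane(s,351,190,62,True); b=plane(s,160,187,62,True); print('wrist jars',a.round(1),b.round(1),((a+b)/2).round(1),np.linalg.norm(a-b))
# triangulate with top0/side0
S=load('side0');T=load('top0')
def tri(pt,ps):
    A=[];B=[]
    for s,(u,v) in ((T,pt),(S,ps)):
        c,d=ray(s,u,v); d/=np.linalg.norm(d); M=np.eye(3)-np.outer(d,d); A.append(M);B.append(M@c)
    return np.linalg.solve(sum(A),sum(B))
t=lambda x,y:(250+(x+.5)/6-.5,125+(y+.5)/6-.5)
q=lambda x,y:(165+(x+.5)/5-.5,135+(y+.5)/5-.5)
print('tip',tri(t(283,335),q(341,203)).round(1))
print('griptop',tri(t(280,230),q(285,92)).round(1))
for n,c in (('amber',(505,-103)),('blue',(542,-304))):
  print(n,[np.round(proj(S,(c[0],c[1],z)),1) for z in (0,62)])
print('amber side cap', plane(S,*q(472,287),62).round(1),'blue', plane(S,*q(458,138),62).round(1))
E
```

```text
wrist jars [ 502.3 -104.9   62. ] [ 537.7 -303.    62. ] [ 520. -204.   62.] 201.29316834749918
tip [ 617.6 -190.    69.6]
griptop [ 654.8 -180.2  169.2]
amber [array([258.5, 206.2]), array([258.8, 192.6])]
blue [array([255.9, 175.6]), array([256.1, 162.7])]
amber side cap [ 504.7 -106.8   62. ] blue [ 542.  -307.9   62. ]
```

View pics/r5.png

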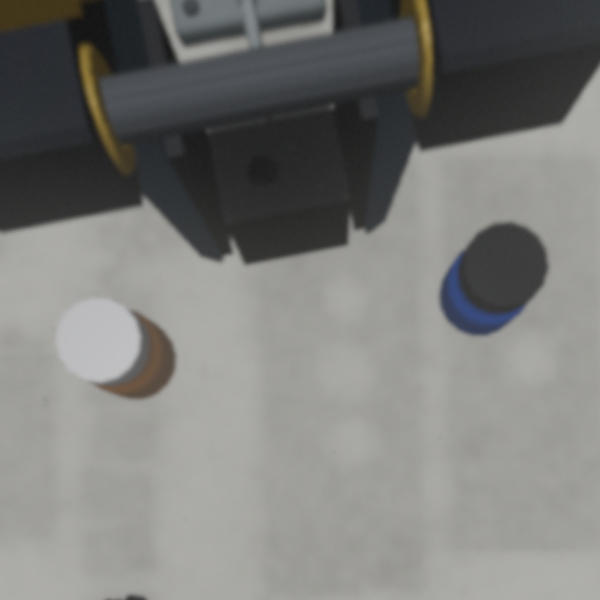

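The wrist view puts the middle of the jars at about (522, -205), and the pointer geometry puts the reach spot at about (526, -206). Both agree with where I'm holding the block. Lowering.

```bash
python3 -m crank '[[0,0.5,35,0,0,0,20],[0,0.5,75,0,0,0,20],[0,0.5,110,0,0,0,20],[0,0.5,130,0,0,0,20],[0,0.5,140,0,0,0,20]]' 20;  python3 - <<'E'
from h import *
snap('wrist','wrist6');snap('side','side6')
st=telemetry.read_state(); print(st['eef_pos'],st['force'])
E
```

```text
t: 6.25
eef_pos: [524.1, -204.5, 19.6]
orientation: [[-0.195, 0.981, 0.001], [0.981, 0.195, 0.0], [-0.0, 0.001, -1.0]]
force: [0.7, 0.5, -1.0]
finger_gap: 0.391
[ 524.23273059 -204.87045326   20.02324012] [0.39566563 0.52928134 0.23129787]
```

View pics/wrist6.png

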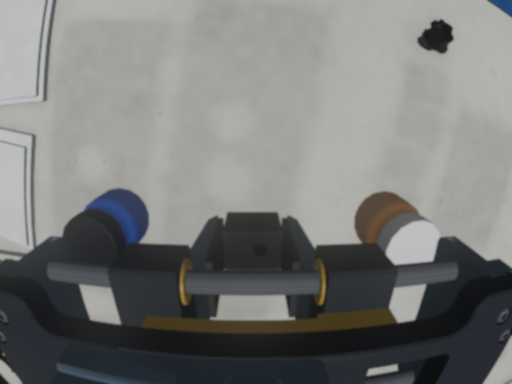

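The held block at (251,240) is centred between the caps at (95,237) and (408,238). Setting it down.

```bash
python3 -m crank '[[-1,0,8,0,0,0,20],[-1,0,13,0,0,0,20],[-1,0,15,0,0,0,20],[-1,0,15.5,0,0,0,20]]' 20;  python3 -m crank '[[0,0,0,0,0,0,20],[0,0,0.3,0,0,0,20]]' 5
```

```text
t: 6.85
eef_pos: [524.5, -205.9, 4.5]
orientation: [[-0.195, 0.981, 0.001], [0.981, 0.195, -0.0], [-0.0, 0.001, -1.0]]
force: [-0.4, -0.4, -0.5]
finger_gap: 0.396
t: 7.1
eef_pos: [524.5, -206.0, 4.4]
orientation: [[-0.195, 0.981, 0.002], [0.981, 0.195, -0.0], [-0.0, 0.001, -1.0]]
force: [-0.1, -0.5, -0.1]
finger_gap: 0.394
```

```bash
python3 -m crank '[[0,0,0.5,0,0,0,36],[0,0,0.5,0,0,0,40],[0,0,0.5,0,0,0,50],[0,0,0.5,0,0,0,55],[0,0,0.5,0,0,0,55]]' 5;python3 -m crank '[[0,0,0,0,0,0,55],[0,0,-15,0,0,0,55],[0,0,-45,0,0,0,55],[0,0,-85,0,0,0,55],[0,0,-130,0,0,0,55]]'; python3 -m crank '[[0,0,-40,0,0,0,60],[0,0,-70,0,0,0,60],[0,0,-70,0,0,0,60]]'; python3 - <<'E'
from rect import *
s=snap('wrist','wrist7'); snap('side','side7')
cv2.imwrite('pics/s7.png',cv2.resize(load('side7')['frame'][120:220,160:320],None,fx=5,fy=5,interpolation=cv2.INTER_CUBIC)[:,:,::-1])
cv2.imwrite('pics/r7.png',rectify(s,524,-205,35,half=150,k=.5)[:,:,::-1])
E
```

```text
t: 7.72
eef_pos: [524.5, -206.0, 3.9]
orientation: [[-0.195, 0.981, 0.002], [0.981, 0.195, -0.0], [-0.0, 0.001, -1.0]]
force: [-0.2, -0.9, -0.3]
finger_gap: 0.6
t: 8.35
eef_pos: [524.0, -205.8, 135.9]
orientation: [[-0.195, 0.981, 0.001], [0.981, 0.195, -0.0], [-0.0, 0.001, -1.0]]
force: [-0.1, -0.0, -0.2]
finger_gap: 0.604
t: 8.72
eef_pos: [525.0, -206.3, 209.3]
orientation: [[-0.195, 0.981, 0.006], [0.981, 0.195, -0.003], [-0.004, 0.005, -1.0]]
force: [-0.6, 0.3, -0.1]
finger_gap: 0.661
```

View pics/wrist7.png

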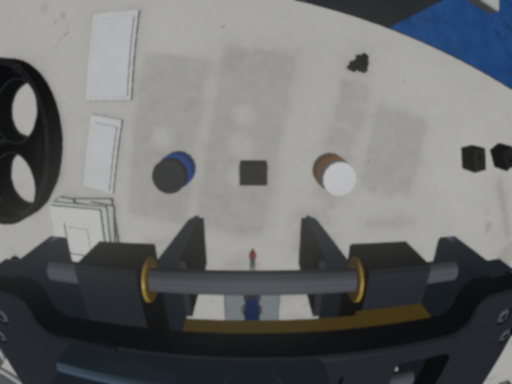

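View pics/s7.png

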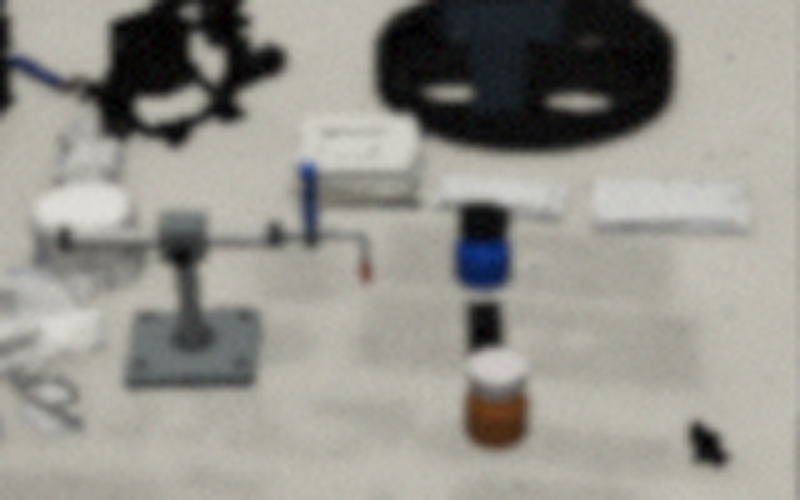

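View pics/r7.png

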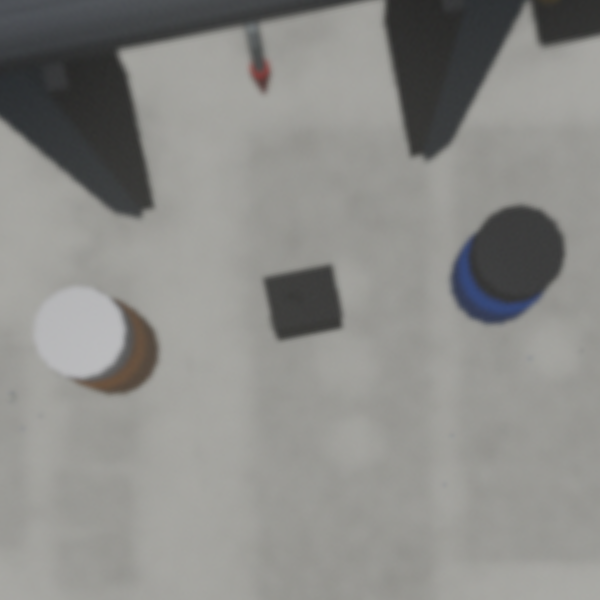

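The block stands free and upright at wrist pixel (254,173), between the caps at (171,174) and (341,178). The pointer tip is at (252,258), on the block's line. I'll check the numbers, including the grip (blue, near (251,305)).

```bash
python3 - <<'E'
from rect import *
s=load('wrist7')
cv2.imwrite('pics/w7.png',cv2.resize(s['frame'][150:340,190:320],None,fx=4,fy=3,interpolation=cv2.INTER_CUBIC)[:,:,::-1])
print('tip',plane(s,252,260,60,True).round(1))
g=rectify(s,524,-205,35,half=50,k=.2)
m=(g.max(2)<95).astype(np.uint8); cn=max(cv2.findContours(m,0,2)[0],key=cv2.contourArea); r=cv2.minAreaRect(cn)
print(574-r[0][1]*.2,-155-r[0][0]*.2,np.array(r[1])*.2)
a=plane(s,341,178,62,True); b=plane(s,171,174.5,62,True); print(a.round(1),b.round(1),((a+b)/2).round(1))
st=telemetry.read_state(); R=np.array(st['orientation']);p=np.array(st['eef_pos']);
print(p,(R.T@(np.array([655.5,-180.5,195])-p)).round(1))
f=s['frame'].astype(int); mb=((f[...,2]-f[...,0]>40)); mb[:290]=0;mb[325:]=0;mb[:,:230]=0;mb[:,275:]=0
ys,xs=np.nonzero(mb); print(xs.min(),xs.max(),ys.min(),ys.max(),xs.mean())
for v in (298,306): print(plane(s,xs.mean(),v,170,True).round(1))
E
```

```text
tip [ 632.1 -186.3   60. ]
522.7968200683594 -206.70611572265625 [31.53838806 34.46627808]
[ 502.  -102.2   62. ] [ 537.8 -304.3   62. ] [ 519.9 -203.2   62. ]
[ 523.70974132 -205.67927943  206.39778068] [ -0.9 134.1  11.7]
248 256 309 318 252.375
[ 612.6 -189.3  170. ]
[ 622.3 -187.4  170. ]
```

View pics/w7.png

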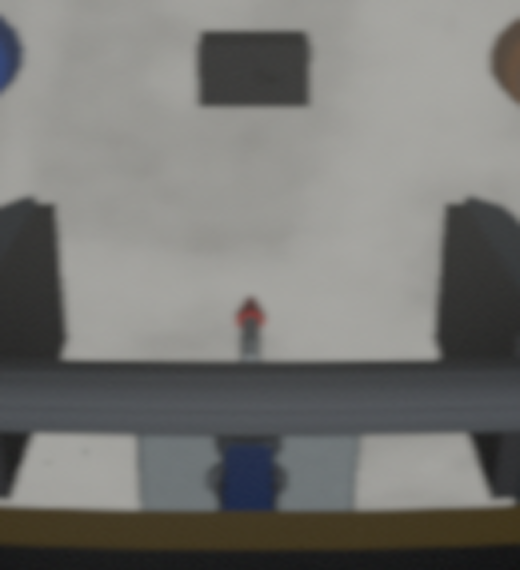

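The block measures about (523, -207) against a reach spot of about (525, -206), so it's well within 18 mm. Next I go over the grip at about (655.5, -180.5), jaws across the rod.

```bash
python3 -m crank '[[0,25,-5,0,0,0,60],[0,70,0,0,0,0,60],[-1,110,5,0,0,0,60],[-1,134,8,0,0,0,60],[-1,134,8,0,0,0,60]]'; python3 - <<'E'
from h import *
snap('wrist','wrist8');snap('side','side8')
cv2.imwrite('pics/s8.png',cv2.resize(load('side8')['frame'][100:220,160:320],None,fx=5,fy=5,interpolation=cv2.INTER_CUBIC)[:,:,::-1])
st=telemetry.read_state(); R=np.array(st['orientation']);p=np.array(st['eef_pos']);
print(p,(R.T@(np.array([655.5,-180.5,131])-p)).round(1),np.degrees(np.arctan2(R[1,0],R[0,0])))
E
```

```text
t: 9.45
eef_pos: [655.7, -179.8, 196.7]
orientation: [[-0.196, 0.981, -0.0], [0.981, 0.196, 0.001], [0.001, -0.0, -1.0]]
force: [0.3, -0.6, 0.1]
finger_gap: 0.653
[ 654.4927246  -180.40772986  197.68341185] [-0.3  1.  66.7] 101.23050135174707
```

View pics/wrist8.png

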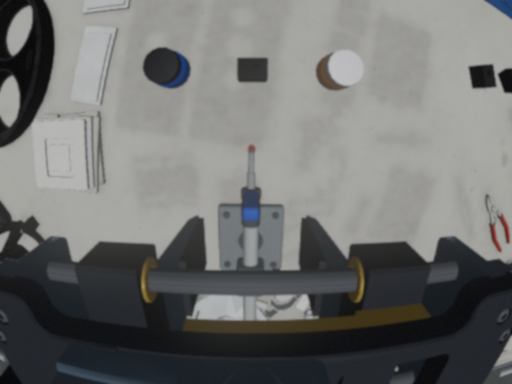

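View pics/s8.png

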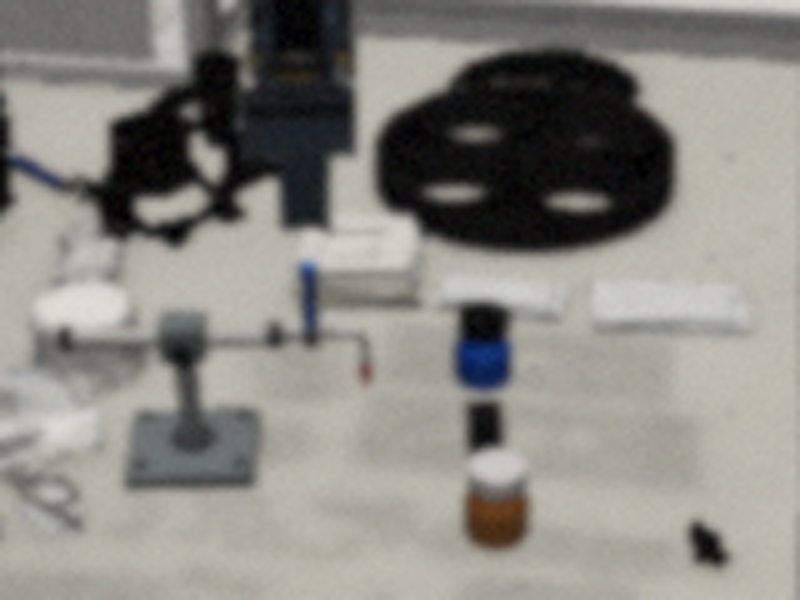

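The wrist view shows the blue grip top at (251,214), the tip at (251,149) and the tube running straight down the same column, so the jaws are square to the rod. Checking positions.

```bash
python3 - <<'E'
from h import *
s=load('wrist8'); f=s['frame'].astype(int)
m=(f[...,2]-f[...,0]>60)&(f[...,2]>100); m[:180]=0;m[235:]=0;m[:,:235]=0;m[:,270:]=0
ys,xs=np.nonzero(m); print(xs.min(),xs.max(),ys.min(),ys.max())
g=plane(s,xs.mean(),ys.mean(),170,True); t=plane(s,251.3,148,62,True)
m=(f[...,0]-f[...,1]>40); m[:130]=0;m[170:]=0;m[:,:235]=0;m[:,270:]=0
ys,xs=np.nonzero(m); print(xs.min(),xs.max(),ys.min(),ys.max())
R=np.array(telemetry.read_state()['orientation']);p=np.array([654.49,-180.41,197.7])
print('grip',g.round(1),(R.T@(g-p)).round(1),'tip',t.round(1),(R.T@(t-p)).round(1))
E
```

```text
243 258 207 220
248 254 145 149
grip [ 653.9 -181.8  170. ] [-1.3 -0.8 27.7] tip [ 617.  -188.8   62. ] [ -0.9 -38.4 135.7]
```

```bash
python3 -m crank '[[-1,0,25,0,0,0,60],[-1,0,45,0,0,0,60],[-1,0,58,0,0,0,60],[-1,0,64,0,0,0,60],[-1,0,66,0,0,0,60]]'; python3 -m crank '[[0,0,0,0,0,0,40],[0,0,0,0,0,0,20],[0,0,0,0,0,0,5],[0,0,0,0,0,0,5],[0,0,0,0,0,0,5]]' 45;python3 -m crank '[[0,0,0,0,0,0,5],[0,0,0,0,0,0,5],[0,0,0,0,0,0,5]]' 45; python3 - <<'E'
from h import *
snap('wrist','wrist9');snap('side','side9')
cv2.imwrite('pics/s9.png',cv2.resize(load('side9')['frame'][100:220,160:320],None,fx=5,fy=5,interpolation=cv2.INTER_CUBIC)[:,:,::-1])
E
```

```text
t: 10.18
eef_pos: [654.6, -181.5, 131.9]
orientation: [[-0.195, 0.981, 0.0], [0.981, 0.195, 0.0], [0.0, 0.0, -1.0]]
force: [0.9, -0.4, 0.8]
finger_gap: 0.659
t: 10.8
eef_pos: [654.7, -181.5, 131.9]
orientation: [[-0.195, 0.981, 0.0], [0.981, 0.195, 0.0], [-0.0, 0.0, -1.0]]
force: [-0.8, 0.6, 1.1]
finger_gap: 0.149
t: 11.18
eef_pos: [654.6, -181.5, 131.9]
orientation: [[-0.195, 0.981, 0.0], [0.981, 0.195, 0.0], [0.0, 0.0, -1.0]]
force: [-0.1, -0.5, 0.4]
finger_gap: 0.144
```

View pics/wrist9.png

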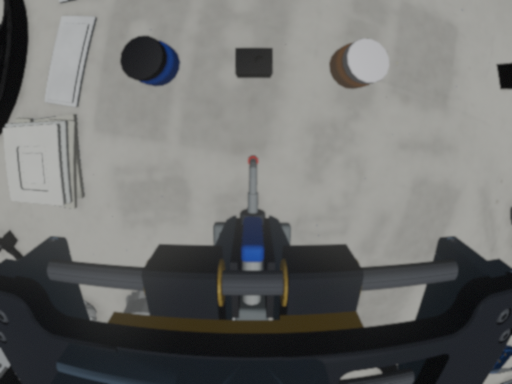

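View pics/s9.png

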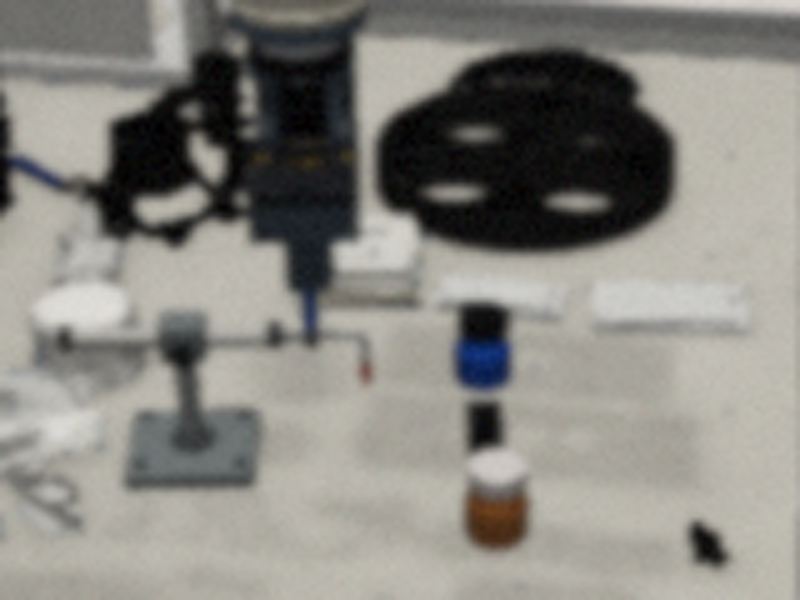

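The grip is held: the opening reads 13 mm against the 14 mm bar, and the bar is between the pads at (253,240). Drawing the rod straight out along tool −y.

```bash
python3 -m crank '[[0,-6,0,0,0,0,5],[0,-15,0,0,0,0,5],[0,-25,0,0,0,0,5],[0,-35,0,0,0,0,5],[0,-45,0,0,0,0,5]]' 45;  python3 - <<'E'
from h import *
st=telemetry.read_state(); R=np.array(st['orientation']);p=np.array(st['eef_pos'])
print((R.T@(p-np.array([654.6,-181.5,131.9]))).round(1),(R.T@st['force']).round(1))
snap('wrist','wrist10')
E
```

```text
t: 11.9
eef_pos: [609.8, -190.0, 131.9]
orientation: [[-0.195, 0.981, 0.001], [0.981, 0.195, 0.001], [0.001, 0.001, -1.0]]
force: [5.5, 4.6, -1.8]
finger_gap: 0.146
[  0.4 -45.6  -0.1] [3.4 6.3 1.8]
```

View pics/wrist10.png

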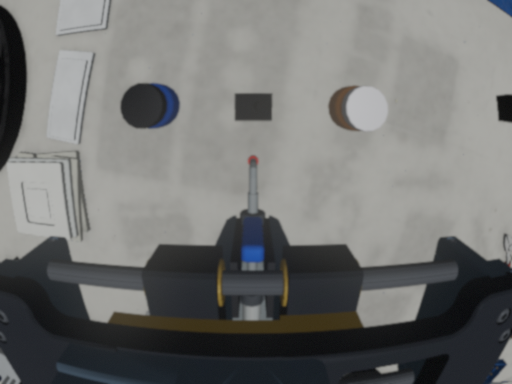

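There's no slip: the rod tip stays at (253,159) relative to the hand, and the pull is about 6 N with a small 3 N side load. I'll give a bit of +x and draw the rest.

```bash
python3 -m crank '[[0.5,-10,0,0,0,0,5],[1,-20,0,0,0,0,5],[1.2,-30,0,0,0,0,5],[1.4,-39,0,0,0,0,5],[1.5,-44,0,0,0,0,5]]' 45;  python3 -m crank '[[0,-2,0,0,0,0,5],[0,-2,0,0,0,0,5]]' 45; python3 - <<'E'
from h import *
st=telemetry.read_state(); R=np.array(st['orientation']);p=np.array(st['eef_pos'])
print((R.T@(p-np.array([654.6,-181.5,131.9]))).round(1),(R.T@st['force']).round(1))
snap('wrist','wrist11');snap('side','side11');snap('top','top11')
cv2.imwrite('pics/s11.png',cv2.resize(load('side11')['frame'][100:220,160:320],None,fx=5,fy=5,interpolation=cv2.INTER_CUBIC)[:,:,::-1])
E
```

```text
t: 12.58
eef_pos: [565.4, -198.1, 132.0]
orientation: [[-0.194, 0.981, 0.002], [0.981, 0.194, -0.0], [-0.001, 0.001, -1.0]]
force: [9.6, -2.1, -8.7]
finger_gap: 0.143
t: 12.82
eef_pos: [563.5, -198.6, 131.9]
orientation: [[-0.194, 0.981, 0.003], [0.981, 0.194, -0.0], [-0.001, 0.002, -1.0]]
force: [7.1, 3.4, -5.5]
finger_gap: 0.15
[  0.9 -92.7  -0.3] [2.  7.6 5.5]
```

View pics/wrist11.png

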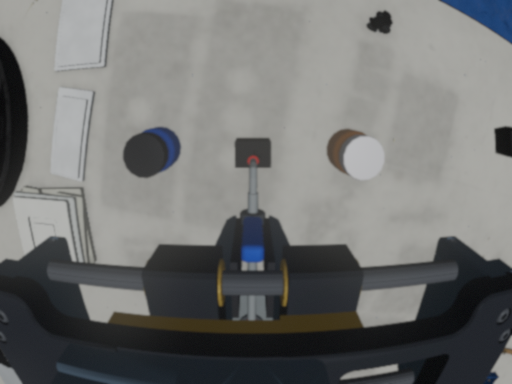

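View pics/s11.png

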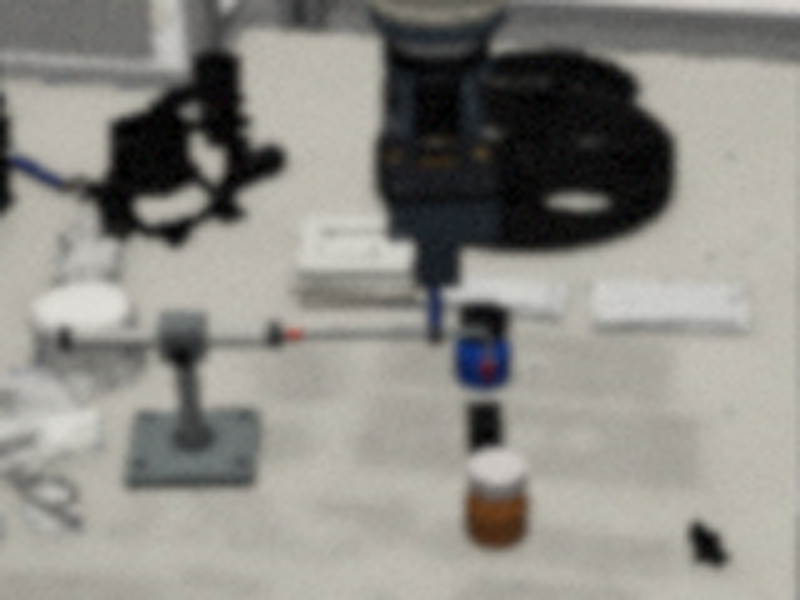

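The side view shows the full red band out of the mouth at (290,335), with the tip above the block. In the wrist view the tip at (253,160) falls on the block's top at (253,153). One last numeric check of tip against block and of jar positions.

```bash
python3 -m crank '[[0,0,0,0,0,0,5],[0,0,0,0,0,0,5],[0,0,0,0,0,0,5],[0,0,0,0,0,0,5]]' 45;python3 - <<'E'
from rect import *
st=telemetry.read_state(); R=np.array(st['orientation']);p=np.array(st['eef_pos'])
print((R.T@(p-np.array([654.6,-181.5,131.9]))).round(1),(R.T@st['force']).round(1),st['t'])
s=load('wrist11'); print('tip',plane(s,253,160,62,True).round(1))
f=s['frame']; m=(f.max(2)<85).astype(np.uint8); m[:130]=0;m[172:]=0;m[:,:225]=0;m[:,282:]=0
ys,xs=np.nonzero(m); print(xs.min(),xs.max(),ys.min(),ys.max())
print('block top',plane(s,253,151,35,True).round(1))
print('jars',plane(s,363,157.5,62,True).round(1),plane(s,146,156,62,True).round(1))
S=load('side11')
import numpy as np
a=load('side7')['frame'].astype(int);b=S['frame'].astype(int)
r=np.abs(a-b).max(2)[190:215,250:270]; print('side amber/block diff',r.max(), np.abs(a-b).max(2)[178:190,250:265].max())
c=f[130:175,215:290]; cv2.imwrite('pics/c11.png',cv2.resize(c,None,fx=9,fy=9,interpolation=cv2.INTER_CUBIC)[:,:,::-1])
E
```

```text
t: 13.48
eef_pos: [563.9, -198.5, 131.9]
orientation: [[-0.193, 0.981, 0.004], [0.981, 0.193, -0.0], [-0.001, 0.004, -1.0]]
force: [9.0, 2.8, -5.6]
finger_gap: 0.147
[  0.8 -92.3  -0.4] [1.  9.3 5.6] 13.475
tip [ 527.  -205.4   62. ]
236 269 139 166
block top [ 522.8 -206.2   35. ]
jars [ 503.2 -105.1   62. ] [ 541.1 -304.3   62. ]
side amber/block diff 9 11
```

View pics/c11.png

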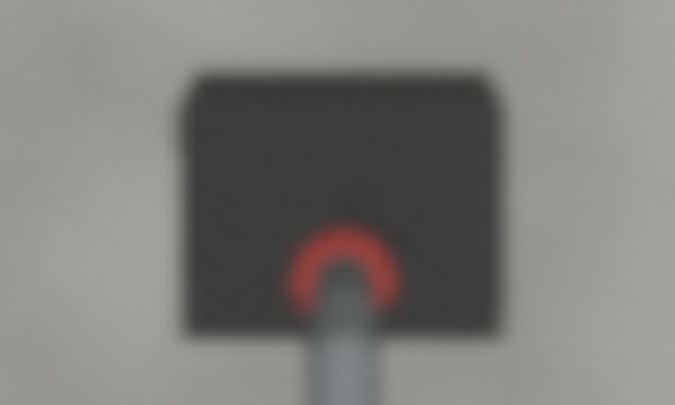

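The tip is about 4 mm from the block's centre, the rod is out about 92 mm and still, and the pull is about 9 N, as expected. Handing in.

```bash
python3 -c "
from station import manip
print(manip.finish_job())"
```

```text
the job is handed in; nothing more can be done
None
```

I stood the black block midway between the jars, drew the pointer out over it, and handed the job in at about 13.5 s with the grip still held. The hand-in gave no verdict, so these are my own last checks:

- **Block:** I used the farthest of the four look-alikes, 546 mm from the base. It was released upright at about (523, -206) mm. The reach spot, worked out from the stand, is about (526, -206).
- **Pointer:** The hand moved about 92 mm with no visible slip, and the whole red band shows outside the mouth. The pull was about 9 N. The red tip measured about 4 mm horizontally from the block's centre.
- **Jars and surroundings:** Before and after the pull, the side view of the amber jar and block matched to within image noise. The wrist view put both jars within about 4 mm of their first measured positions. I didn't measure the cutter or the slab at the end, but the arm kept clear of both.

**Disagreements:** My estimates of the middle between the jars ranged from 520 to 524 mm in x, and the pointer geometry gave 525 to 529 mm. That is within the 6 mm allowed between the two. A side load of 3 N midway through the pull fell to about 1 N after a small correction. About 5.6 N of vertical load remained at the end.

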